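Unlock the cutter chest with its square key

ROBOT

A 6-joint arm with a two-finger parallel gripper is mounted at the origin on a cart in front of the work surface, level with it; the furniture and walls round the work are solid. World frame = base frame: x ahead of the robot, y to its left, z up, the work surface at z = 0. Lengths are in m, angles in rad, forces in N, time in s.
With the tool pointing down it reaches from about 0.25 to 0.725 m from the base axis. Payload 4 kg.
Tool frame: the origin (TCP) lies midway between the tips of the shut fingers; the grasp point (between the pads) lies 19 mm behind it; x points along the fingers, y is the direction in which the jaws open and shut, and the axes are right-handed (so a half turn about x gives the same grasp; the last joint's range is limited). The gripper opens to 85 mm and grips with 20 to 120 N. Pads are 22 mm wide; open, the fingers measure 114 mm over their backs; the gripper's body (76 mm by 85 mm) begins 54 mm behind the grasp point. The pads swing forward as they close: fully open they stand 13 mm farther back than shut.
Start: joints at [-1.143, 0.241, 0.005, 1.335, 0, 1.571], TCP at [0.207, -0.455, 0.231] pointing down, gripper open.
Joint ranges: [-2.72, 2.72], [-1.05, 1.87], [-1.09, 1.28], [-1.99, 2.15], [-1.42, 1.44], [-3.14, 3.14]. Speed limits (rad/s): [2.79, 2.79, 3.14, 3.14, 3.14, 3.14].

INTERFACE

Orientations are given as a unit quaternion [x, y, z, w].
In Python, from workcell import * gives the robot as it stands.
- The arm moves only by the tool play_rows, never from a script. Its argument "plan" is a list of rows, each a list of 7 numbers: the shift along the tool's x, y, z in mm, then the turn, a rotation vector about the tool's x, y, z in rad, then the closure, from -1 (fully open) to 1 (shut). In form: [[x, y, z, rx, ry, rz, grip], ...]. A call has 1 to 20 rows; each row shifts and turns the commanded pose from where the row before left it, along the tool's axes as they then stand; what a row does not reach is not made up. A row lasts 1/12 s, in which the tool goes at most 41.7 mm and 7.16 degrees, less where a joint would pass 70% of its speed; a pose out of reach is approached as far as the arm can. A call with a gripper value outside its range is refused whole. The fingers move at their own pace and stop on an object; the grip force is fixed at half the most. Time passes only in rows, so rows that do not move let the fingers close. It gives the time, the measured TCP pose, the force and the opening at its end, in the units of the state.
- get_obs(): the state, without advancing time (a new reading comes with each control period).
- camera(name): name is "side" or "top"; returns a dict with "frame" (384x512x3 uint8, red, green, blue), "depth" (384x512 float32, m along the optical axis (not along the pixel's ray), 0 where there is no reading), "fx", "fy", "cx", "cy" (pixels), "distortion" ([k1, k2, p1, p2, k3] as OpenCV has them; the pictures are not rectified), "camera_from_world" (4x4, takes a point from world to camera coordinates). Camera axes: x right, y up, looking along -z (the intrinsics and any distortion apply to the point x, -y, -z); pixel columns grow to the right and rows downward; lengths in m; the calibration is good to about 2 mm. A picture is of the moment at which its call begins.
- job_done(): hands the job in, once; it reports no verdict.
Trained networks look in a picture, given as the dict that the camera call returned (one of the last four; its "shot" number tells which), for a name from the list of things; names that differ only in an ending like _2 or _b are one class to them, and where a whole thing is asked for, a point or a joint stands for the part that bears it (a point fixed in the world has none). Each returns a list of dicts, best first, with "confidence" (0 to 1); they miss things now and then, are a little off and sometimes report something else, mostly with a low value. They report only what shows in the picture. A call takes as long as a camera call.
- search_frame(thing, picture): "centre" ([x, y, z] in m, in world coordinates, good to about 4 mm: the middle of the surface that is visible of it).
- pinpoint(thing, picture): "centre" ([x, y, z] in m, in world coordinates, good to about 4 mm: a listed point, or the origin of a listed thing).
The state is a dict: "clock": time; "joint_pos": joint angles; "joint_vel": joint speeds; "tau": joint torques, N m; "eef_pos": TCP position; "tool_rot": TCP orientation; "ft_force": force on the tool from outside, world axes, zero at the start; "ft_torque": the same for the moment, N m; "grip_width": finger opening in m.
Only numpy, scipy, OpenCV 4.12 (cv2) and the standard library are available. Lean on these libraries where they do the work, as an engineer would, in place of code of your own. Each camera call takes 0.05 s, during which the arm holds its last target. There are 200 camera calls.

TASK

Unlock the steel cutter chest: take the square-shanked key with the thick crossbar out of the wooden block, feel it gently into the lock on top of the chest until its collar sits on the lock plate, and turn it clockwise until the bolt lets go and the lid springs ajar. Leave the key standing fully home in the lock, never force it, and leave the other key and the things around where they are.

Things in the scene. Friction and masses are not known exactly. Their poses are not given: they have to be found in the camera images.
- lock_key_grip (a point): Centre of the thick crossbar of the chest's steel T-key, which stands upright in either hole of the wooden block. Crossbar 70 mm long (own x), 12 mm thick (own y), 16 mm high; own z points up. Below it a round neck 11 mm thick, then a collar 38 mm wide, 6 mm high, underside 30 mm below this point, then the square shank, its end 63 mm below this point.
- lock_key: The same key (about 0.15 kg), origin at the centre of its shank's flat end, own z up. The shank is 14 x 14 mm, 33 mm long up to the collar, its sides parallel to the crossbar's. In the block the key stands on its collar, loose by 2 mm in the hole and free to turn there.
- round_key_grip (a point): The other T-key in the block, not for this lock: slim round crossbar 9 mm thick and 63 mm long, round shank of 18 mm. This point is the centre of its crossbar, at the same height as that of the square key.
- key_block: Wooden block 60 x 150 x 44 mm high, screwed to the bench, with two holes 40 mm deep, 35 mm either side of its middle along its own y. Origin: centre of its underside.
- lock_mouth (a point): Centre of the lock's bell mouth in the top of a square steel lock plate (50 mm, 4 mm proud of the chest's fixed front deck): 30 mm wide, narrowing to a 20.4 mm bore 8 mm down; 14 mm down is the rim of a square socket (see the chest). Own z up, own x level from the lock to the lid, whose front edge is 48 mm away. With the key fully home its crossbar centre is 30 mm above this point.
- cutter_chest: Grey steel chest, 200 x 200 x 80 mm, fixed; origin: centre of its underside. In its lock a brass square socket, 14.9 mm wide, 18 mm deep, turns the bolt. Its angle is not measured: its sides stand 0 to 57 degrees clockwise (from above) of the chest's. Under a key set crooked it sinks up to 3 mm on a spring (3 to 7.5 N), then is rigid; it rises round a key within about 4 degrees.
- lid (a joint): Lid angle on its rear hinge, rad: 0 shut, grows as it opens. The bolt lets go when the socket stands about 80 degrees clockwise of the chest's sides (hard stop at 95; turning takes about 0.1 N m, no spring-back). A spring then lifts the lid to about 0.3, its front edge some 30 mm up.
- hole_saw: Black hole saw standing on the bench, 52 mm wide, 74 mm high; a bystander. Origin: centre of its underside.
- pencil: Carpenter's pencil lying flat, 159 mm long; a bystander. Origin: centre of its underside.
- hole_plug: Round wooden plug, 46 mm wide, 20 mm high; a bystander. Origin: centre of its underside.

How it is judged:
By the outcome, as a careful person would: the job done as asked, in the order asked, and still so for the second after the job is handed in, with the robot touching nothing.
It also fails if it takes over 67 s, if anything falls off the work surface, if the arm or the gripper's body presses on something with over 40 N, if the wrist force passes 120 N, or if a joint passes its speed limit or range.

## Working session

There is one attempt and no reset: what is moved stays moved. The work goes in short steps, Python scripts to look and compute and a tool call to move; the robot and the scene stay as the last step left them, time stands still between calls to the robot, and variables do not carry over. Pictures are saved under pics/ and viewed, about 8 in all and at most 12, crops included, and the job is handed in when it is done.

Besides the shell and the picture viewer there is one more tool, called after "Emit:" by a JSON object that holds its "fn" and its "kwargs". play_rows: Moves the arm, as the interface text tells. Its arguments: {"type":"object","properties":{"plan":{"type":"array","items":{"type":"array","items":{"type":"number"}}}},"required":["plan"]}

```bash
mkdir -p pics; ls; cat > h.py <<'E'
from workcell import *
import numpy as np, cv2
def save(c,n,crop=None,s=1):
    f=cv2.cvtColor(c["frame"],cv2.COLOR_RGB2BGR)
    if crop: f=f[crop[1]:crop[3],crop[0]:crop[2]]
    cv2.imwrite("pics/"+n,cv2.resize(f,None,fx=s,fy=s,interpolation=cv2.INTER_CUBIC))
def K(c): return np.array([[c["fx"],0,c["cx"]],[0,c["fy"],c["cy"]],[0,0,1.]])
def proj(c,P):
    q=(c["camera_from_world"]@np.c_[np.atleast_2d(P),np.ones(len(np.atleast_2d(P)))].T)[:3]*np.array([[1],[-1],[-1]])
    return cv2.projectPoints(q.T.copy(),np.zeros(3),np.zeros(3),K(c),np.array(c["distortion"]))[0][:,0]
def atz(c,uv,z):
    "pixel -> world on plane z"
    u=cv2.undistortPoints(np.array(uv,float).reshape(-1,1,2),K(c),np.array(c["distortion"]))[:,0]
    M=np.linalg.inv(c["camera_from_world"]); d=np.c_[u[:,0],-u[:,1],-np.ones(len(u))]@M[:3,:3].T; o=M[:3,3]
    return o+d*((z-o[2])/d[:,2])[:,None]
def cloud(c):
    d=c["depth"]; v,u=np.nonzero(d>0); z=d[v,u]
    n=cv2.undistortPoints(np.c_[u,v].astype(float).reshape(-1,1,2),K(c),np.array(c["distortion"]))[:,0]
    P=np.c_[n[:,0]*z,-n[:,1]*z,-z,np.ones(len(z))]@np.linalg.inv(c["camera_from_world"]).T
    return P[:,:3],u,v
E
python3 - <<'E'
from h import *
o=get_obs(); print({k:np.round(v,3).tolist() for k,v in o.items()})
for n in("top","side"):
    c=camera(n); save(c,n+"0.png",s=1.5)
    print(n,np.round(np.linalg.inv(c["camera_from_world"])[:3],2).tolist())
    for t in("lock_key_grip","lock_key","round_key_grip","key_block","lock_mouth","cutter_chest","hole_saw","pencil","hole_plug"):
        r=pinpoint(t,c)[:2]; print(t,[(np.round(x["centre"],3).tolist(),round(x["confidence"],2),proj(c,x["centre"]).round().tolist()) for x in r])
E
```

```text
pics
{'clock': 0.0, 'joint_pos': [-1.143, 0.241, 0.004, 1.335, -0.0, 1.571], 'joint_vel': [-0.001, -0.001, 0.001, 0.0, -0.0, -0.001], 'tau': [0.0, -37.232, 25.241, 0.017, 0.0, 0.0], 'eef_pos': [0.207, -0.454, 0.23], 'tool_rot': [-0.691, -0.151, 0.691, -0.149], 'ft_force': [0.169, -0.385, -0.352], 'ft_torque': [-0.023, 0.044, -0.012], 'grip_width': 0.085}
top [[0.01, 1.0, -0.09, 0.39], [-1.0, 0.01, 0.0, 0.16], [0.0, 0.09, 1.0, 1.08]]
lock_key_grip [([0.562, 0.149, 0.071], 0.54, [[270.0, 149.0]])]
lock_key [([0.559, 0.155, 0.012], 0.59, [[267.0, 155.0]])]
round_key_grip [([0.549, 0.079, 0.075], 0.69, [[303.0, 155.0]]), ([0.558, 0.153, 0.013], 0.55, [[268.0, 155.0]])]
key_block [([0.556, 0.116, 0.004], 0.83, [[284.0, 157.0]])]
lock_mouth [([0.5, 0.378, 0.086], 0.74, [[161.0, 176.0]])]
cutter_chest [([0.555, 0.373, -0.004], 0.76, [[172.0, 156.0]])]
hole_saw [([0.378, 0.232, -0.001], 0.84, [[232.0, 235.0]]), ([0.631, -0.072, 0.002], 0.71, [[365.0, 126.0]])]
pencil [([0.34, 0.37, 0.004], 0.91, [[171.0, 251.0]])]
hole_plug [([0.632, -0.074, -0.001], 0.55, [[366.0, 126.0]])]
side [[-0.93, -0.31, 0.22, 0.75], [0.37, -0.77, 0.51, 0.73], [0.01, 0.56, 0.83, 0.97]]
lock_key_grip [([0.558, 0.151, 0.074], 0.86, [[233.0, 197.0]])]
lock_key [([0.556, 0.15, 0.015], 0.69, [[234.0, 210.0]])]
round_key_grip [([0.549, 0.084, 0.077], 0.72, [[227.0, 175.0]])]
key_block [([0.559, 0.145, 0.012], 0.54, [[232.0, 209.0]])]
lock_mouth [([0.497, 0.375, 0.083], 0.89, [[295.0, 267.0]])]
cutter_chest [([0.554, 0.369, -0.002], 0.64, [[269.0, 289.0]])]
hole_saw [([0.376, 0.233, -0.001], 0.75, [[312.0, 217.0]]), ([0.552, 0.08, 0.074], 0.2, [[225.0, 175.0]])]
pencil [([0.338, 0.364, -0.004], 0.77, [[350.0, 255.0]])]
hole_plug [([0.628, -0.075, 0.001], 0.6, [[181.0, 157.0]])]
```

```bash
python3 - <<'E'
from h import *
c=camera("top"); save(c,"t1.png",(120,90,320,240),4)
c=camera("side"); save(c,"s1.png",(170,130,370,280),4)
E
```

```text
(no output)
```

View pics/t1.png

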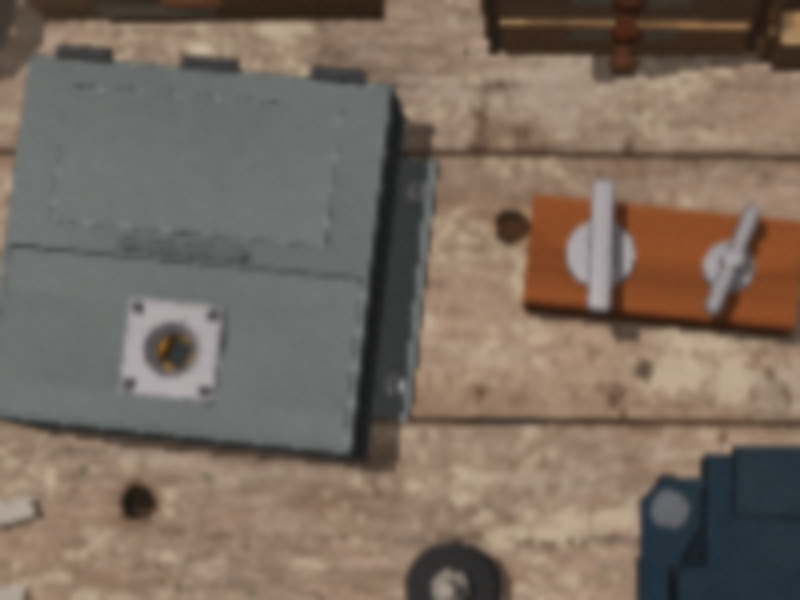

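View pics/s1.png

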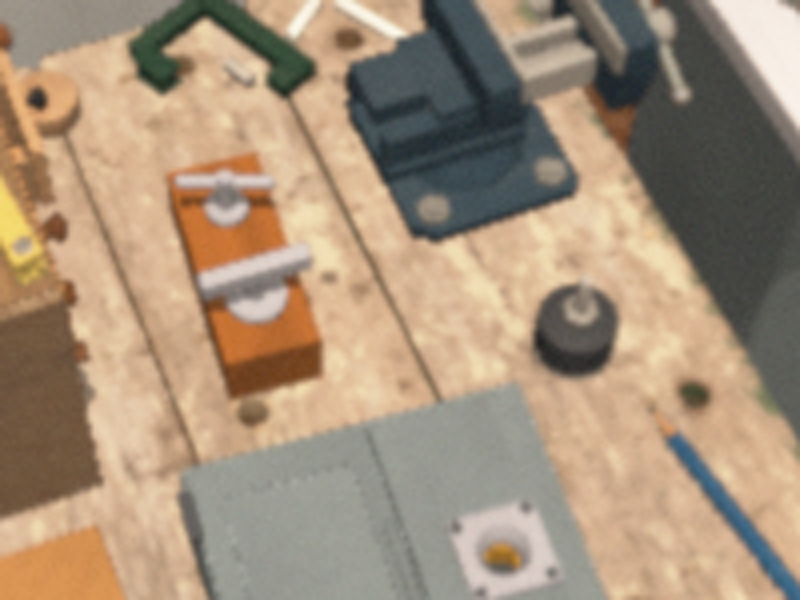

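```bash
python3 - <<'E'
from h import *
from scipy.spatial.transform import Rotation as R
o=get_obs(); print(R.from_quat(o["tool_rot"]).as_matrix().round(3).tolist())
c=camera("top"); f=np.array([120,90])
pl=atz(c,np.array([[133,297],[224,303],[211,402],[121,393]])/4+f,.084); print("plate",pl.round(4).tolist(),pl.mean(0).round(4))
print("mouth",atz(c,np.array([[171,348]])/4+f,.084).round(4))
b=atz(c,np.array([[603,182],[599,310]])/4+f,.082); print("bar",b.round(4).tolist(),b.mean(0).round(4))
l=atz(c,np.array([[10,247],[365,275]])/4+f,.08); print("lid",l.round(4).tolist(), np.degrees(np.arctan2(*(l[0]-l[1])[:2])))
for n in("top","side"):
    c=camera(n);P,u,v=cloud(c)
    m=(np.abs(P[:,0]-.56)<.05)&(np.abs(P[:,1]-.15)<.035)&(P[:,2]>.065)&(P[:,2]<.1)
    Q=P[m]; print(n,m.sum(),Q.mean(0).round(4),np.median(Q[:,2]).round(4),cv2.minAreaRect((Q[:,:2]*1000).astype(np.float32)))
    m=(np.abs(P[:,0]-.5)<.03)&(np.abs(P[:,1]-.376)<.03)&(P[:,2]>.06); print(np.percentile(P[m][:,2],[10,50,90]).round(4))
    for t in("lock_key_grip","lock_mouth"):
        print(t,[np.round(x["centre"],4).tolist() for _ in range(3) for x in pinpoint(t,camera(n))[:1]])
E
```

```text
[[0.0, 0.415, -0.91], [-0.0, -0.91, -0.415], [-1.0, 0.0, -0.0]]
plate [[0.5251, 0.3956, 0.084], [0.5222, 0.3466, 0.084], [0.4699, 0.3521, 0.084], [0.4741, 0.4003, 0.084]] [0.4978 0.3736 0.084 ]
mouth [[0.4981 0.3742 0.084 ]]
bar [[0.5887, 0.1477, 0.082], [0.5205, 0.1493, 0.082]] [0.5546 0.1485 0.082 ]
lid [[0.5523, 0.4651, 0.08], [0.5382, 0.2727, 0.08]] 4.188813881797436
top 191 [0.5562 0.1492 0.0826] 0.0829 ((557.2984008789062, 149.15255737304688), (11.823718070983887, 70.51673126220703), 87.7902603149414)
[0.0787 0.0831 0.0865]
lock_key_grip [[0.5585, 0.1509, 0.0694], [0.5617, 0.1516, 0.0673], [0.556, 0.1532, 0.0695]]
lock_mouth [[0.5003, 0.3783, 0.0852], [0.4983, 0.374, 0.0862], [0.5004, 0.375, 0.0849]]
side 204 [0.5574 0.1547 0.0784] 0.0799 ((556.8366088867188, 153.3411407470703), (15.32099723815918, 69.31181335449219), 87.93505859375)
[0.0776 0.0824 0.0855]
lock_key_grip [[0.5568, 0.1468, 0.0772], [0.5586, 0.152, 0.0742]]
lock_mouth [[0.4989, 0.3744, 0.0821], [0.4982, 0.3728, 0.0836], [0.4991, 0.3765, 0.0829]]
```

Emit:
{"fn": "play_rows", "kwargs": {"plan": [[0,-20.2,-28.4,0,0,0,-0.2],[0,-20.2,-28.4,0,0,0,-0.2],[0,-20.2,-28.4,0,0,0,-0.2],[0,-20.2,-28.4,0,0,0,-0.2],[0,-20.2,-28.4,0,0,0,-0.2],[0,-20.2,-28.4,0,0,0,-0.2],[0,-20.2,-28.4,0,0,0,-0.2],[0,-20.2,-28.4,0,0,0,-0.2],[0,-20.2,-28.4,0,0,0,-0.2],[0,-20.2,-28.4,0,0,0,-0.2],[0,-20.2,-28.4,0,0,0,-0.2],[0,-20.2,-28.4,0,0,0,-0.2],[0,-20.2,-28.4,0,0,0,-0.2],[0,-20.2,-28.4,0,0,0,-0.2],[0,-20.2,-28.4,0,0,0,-0.2],[0,-20.2,-28.4,0,0,0,-0.2],[0,-20.2,-28.4,0,0,0,-0.2],[0,-20.2,-28.4,0,0,0,-0.2],[0,-20.2,-28.4,0,0,0,-0.2],[0,-20.2,-28.4,0,0,0,-0.2]]}}

```text
clock: 4.12
eef_pos: [0.5572, 0.15, 0.2313]
tool_rot: [0.691, 0.15, -0.691, 0.15]
ft_force: [0.4, -0.7, 0.2]
grip_width: 0.0509
```

```bash
cat >> h.py <<'E'
from scipy.spatial.transform import Rotation as R
def st(target=None,yaw=None):
    o=get_obs(); M=R.from_quat(o["tool_rot"]).as_matrix(); p=np.array(o["eef_pos"])
    y=np.degrees(np.arctan2(M[1,1],M[0,1]))
    print("t",round(o["clock"],2),"p",p.round(4),"yaw",y.round(2),"tilt",M[:2,0].round(4),"j",np.degrees(o["joint_pos"]).round(1),"F",np.round(o["ft_force"],2),"T",np.round(o["ft_torque"],3),"w",round(float(o["grip_width"]),4))
    if target is not None: print("tool mm",(M.T@(np.array(target)-p)*1000).round(1))
    if yaw is not None: print("rx",np.radians((y-yaw+180)%360-180).round(3))
E
python3 -c "
from h import *
st((.5565,.150,.16),-92)"
```

```text
t 4.12 p [0.5572 0.15   0.2313] yaw -65.47 tilt [ 0.0002 -0.0001] j [ 15.1  22.7  12.7  80.   -0.  170.5] F [ 0.39 -0.68  0.18] T [-0.01  -0.065  0.043] w 0.0509
tool mm [71.3 -0.3  0.7]
rx 0.463
```

Emit:
{"fn": "play_rows", "kwargs": {"plan": [[2,0,0,-0.122,0,0,-0.2],[2,0,0,-0.122,0,0,-0.2],[2,0,0,-0.122,0,0,-0.2],[2,0,0,-0.122,0,0,-0.2],[2,0,0,-0.122,0,0,-0.2],[2,0,0,-0.122,0,0,-0.2],[2,0,0,-0.122,0,0,-0.2],[2,0,0,-0.122,0,0,-0.2],[2,0,0,-0.122,0,0,-0.2],[2,0,0,-0.122,0,0,-0.2],[2,0,0,-0.122,0,0,-0.2],[2,0,0,-0.122,0,0,-0.2],[2,0,0,-0.122,0,0,-0.2],[2,0,0,-0.122,0,0,-0.2],[2,0,0,-0.122,0,0,-0.2],[2,0,0,-0.122,0,0,-0.2],[2,0,0,-0.122,0,0,-0.2],[2,0,0,-0.122,0,0,-0.2],[2,0,0,-0.122,0,0,-0.2],[2,0,0,-0.122,0,0,-0.2]]}}

```text
clock: 5.78
eef_pos: [0.5567, 0.1483, 0.1911]
tool_rot: [0.094, 0.701, -0.094, 0.701]
ft_force: [-0.2, -0.7, -0.5]
grip_width: 0.0515
```

Emit:
{"fn": "play_rows", "kwargs": {"plan": [[10,0,0,-0.12,0,0,-0.2],[10,0,0,-0.12,0,0,-0.2],[10,0,0,0,0,0,-0.2],[0,0,0,0,0,0,-0.2]]}}

```text
clock: 6.12
eef_pos: [0.5552, 0.1479, 0.1589]
tool_rot: [0.013, 0.708, -0.013, 0.706]
ft_force: [-0.1, -0.3, -1.6]
grip_width: 0.0513
```

```bash
python3 - <<'E'
from h import *
st((.5565,.150,.057),88)
c=camera("side"); save(c,"s2.png",(170,110,320,230),5)
E
```

```text
t 6.12 p [0.5552 0.1479 0.1589] yaw 87.89 tilt [-0.0042 -0.0011] j [14.9 24.6  4.8 70.4  0.  17. ] F [-0.06 -0.32 -1.56] T [-0.042 -0.007 -0.021] w 0.0513
tool mm [101.8   2.3   1.6]
rx -0.002
```

View pics/s2.png

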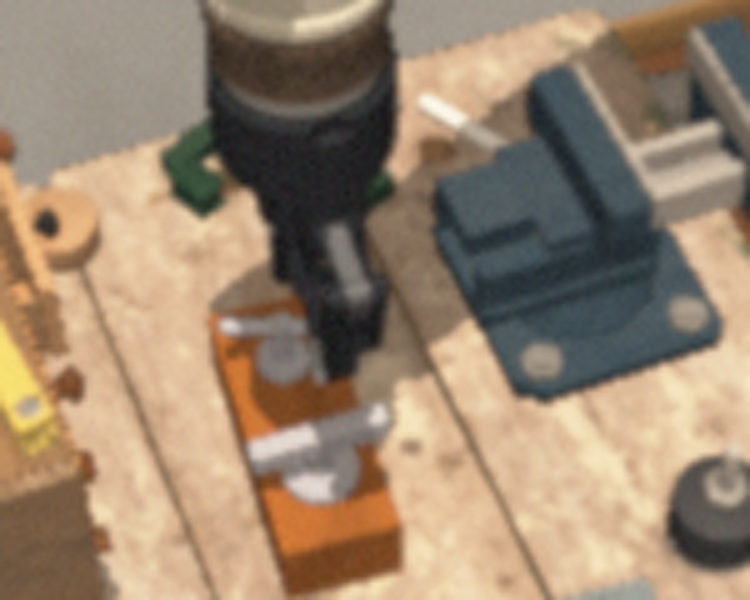

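Emit:
{"fn": "play_rows", "kwargs": {"plan": [[15,0,0,0,0,0,-0.2],[15,0,0,0,0,0,-0.2],[15,0,0,0,0,0,-0.2],[0,0,0,0,0,0,-0.2],[0,0,0,0,0,0,-0.2],[0,0,0,0,0,0,-0.2]]}}

```text
clock: 6.67
eef_pos: [0.5574, 0.1485, 0.1174]
tool_rot: [0.012, 0.706, -0.012, 0.708]
ft_force: [0.4, -0.1, -0.1]
grip_width: 0.0512
```

```bash
python3 - <<'E'
from h import *
st((.5565,.150,.057),88)
E
```

```text
t 6.67 p [0.5574 0.1485 0.1174] yaw 88.01 tilt [0.0015 0.0004] j [14.9 26.4  1.  64.6 -0.  16.9] F [ 0.45 -0.06 -0.05] T [ 0.029  0.07  -0.025] w 0.0512
tool mm [60.4  1.5 -1. ]
rx 0.0
```

Emit:
{"fn": "play_rows", "kwargs": {"plan": [[12,1.5,-1,0,0,0,-0.2],[12,0,0,0,0,0,-0.2],[12,0,0,0,0,0,-0.2],[12,0,0,0,0,0,-0.2],[6,0,0,0,0,0,-0.2],[6,0,0,0,0,0,-0.2],[0,0,0,0,0,0,-0.2],[0,0,0,0,0,0,-0.2]]}}

```text
clock: 7.33
eef_pos: [0.5561, 0.1499, 0.0569]
tool_rot: [0.012, 0.707, -0.012, 0.707]
ft_force: [0.3, 0.5, -0.2]
grip_width: 0.0512
```

```bash
python3 - <<'E'
from h import *
st((.5565,.150,.057),88)
E
```

```text
t 7.33 p [0.5561 0.1499 0.0569] yaw 88.05 tilt [0.0007 0.0002] j [15.1 29.6 -3.6 56.7 -0.  17. ] F [ 0.35  0.5  -0.22] T [-0.055  0.019 -0.012] w 0.0512
tool mm [-0.1  0.1  0.4]
rx 0.001
```

Emit:
{"fn": "play_rows", "kwargs": {"plan": [[0,0,0,0,0,0,0.4],[0,0,0,0,0,0,0.6],[0,0,0,0,0,0,0.8],[0,0,0,0,0,0,1],[0,0,0,0,0,0,1],[0,0,0,0,0,0,1],[0,0,0,0,0,0,1]]}}

```text
clock: 7.92
eef_pos: [0.5563, 0.15, 0.0571]
tool_rot: [0.012, 0.706, -0.012, 0.708]
ft_force: [-0.3, -0.5, 4.8]
grip_width: 0.0113
```

```bash
python3 - <<'E'
from h import *
st((.5565,.150,.057),88)
E
```

```text
t 7.92 p [0.5563 0.15   0.0571] yaw 88.06 tilt [0.0015 0.0005] j [15.1 29.6 -3.6 56.7  0.  17. ] F [-0.27 -0.53  4.82] T [0.004 0.095 0.001] w 0.0113
tool mm [ 0.1 -0.   0.2]
rx 0.001
```

Emit:
{"fn": "play_rows", "kwargs": {"plan": [[-3,0,0,0,0,0,1],[-5,0,0,0,0,0,1],[-8,0,0,0,0,0,1],[-12,0,0,0,0,0,1],[-16,0,0,0,0,0,1],[-20,0,0,0,0,0,1],[-20,0,0,0,0,0,1],[-20,0,0,0,0,0,1],[-16,0,0,0,0,0,1],[0,0,0,0,0,0,1],[0,0,0,0,0,0,1]]}}

```text
clock: 8.83
eef_pos: [0.5562, 0.1499, 0.1772]
tool_rot: [0.012, 0.706, -0.012, 0.708]
ft_force: [0.4, -0.4, -2.0]
grip_width: 0.011
```

```bash
python3 - <<'E'
from h import *
st((.4985,.375,.177),175.5)
for n in("side","top"):
  c=camera(n); print([(x["centre"],x["confidence"]) for x in pinpoint("lock_key",c)+pinpoint("lock_key_grip",c)])
  if n=="side": save(c,"s3.png",(170,60,320,180),5)
E
```

```text
t 8.83 p [0.5562 0.1499 0.1772] yaw 88.06 tilt [0.002  0.0005] j [15.1 23.8  6.4 72.4 -0.  17. ] F [ 0.41 -0.39 -1.97] T [0.043 0.022 0.026] w 0.011
tool mm [ 2.00e-01  2.23e+02 -6.53e+01]
rx -1.526
[([0.5597, 0.1491, 0.1318], 0.6), ([0.5547, 0.1492, 0.1947], 0.73)]
[]
```

View pics/s3.png

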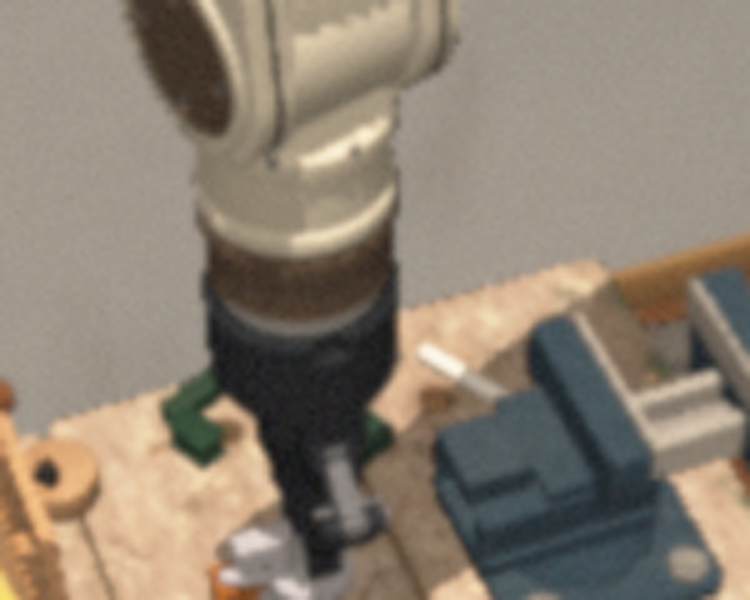

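Emit:
{"fn": "play_rows", "kwargs": {"plan": [[0,9,-3,0,0,0,1],[0,16,-5,0,0,0,1],[0,22,-6,0,0,0,1],[0,22,-6,0,0,0,1],[0,22,-6,0,0,0,1],[0,22,-6,0,0,0,1],[0,22,-6,0,0,0,1],[0,22,-6,0,0,0,1],[0,22,-6,0,0,0,1],[0,20,-6,0,0,0,1],[0,16,-6,0,0,0,1],[0,8,-3.3,0,0,0,1]]}}

```text
clock: 10.13
eef_pos: [0.4965, 0.3776, 0.1757]
tool_rot: [0.011, 0.707, -0.011, 0.707]
ft_force: [0.1, -0.0, -0.9]
grip_width: 0.011
```

Emit:
{"fn": "play_rows", "kwargs": {"plan": [[0,0,0,-0.117,0,0,1],[0,0,0,-0.117,0,0,1],[0,0,0,-0.117,0,0,1],[0,0,0,-0.117,0,0,1],[0,0,0,-0.117,0,0,1],[0,0,0,-0.117,0,0,1],[0,0,0,-0.117,0,0,1],[0,0,0,-0.117,0,0,1],[0,0,0,-0.117,0,0,1],[0,0,0,-0.117,0,0,1],[0,0,0,-0.117,0,0,1],[0,0,0,-0.117,0,0,1],[0,0,0,-0.117,0,0,1],[0,0,0,0,0,0,1],[0,0,0,0,0,0,1],[0,0,0,0,0,0,1],[0,0,0,0,0,0,1]]}}

```text
clock: 11.55
eef_pos: [0.4979, 0.3749, 0.1762]
tool_rot: [-0.478, 0.521, 0.478, 0.521]
ft_force: [-1.3, 0.4, -0.3]
grip_width: 0.0108
```

```bash
python3 - <<'E'
from h import *
st((.4985,.375,.150),175.5)
for n in("side","top"):
  for _ in range(2):
    c=camera(n)
    for t in("lock_key","lock_key_grip","lock_mouth"): print(n,t,[(np.round(x["centre"],4).tolist(),round(x["confidence"],2)) for x in pinpoint(t,c)])
  if n=="side": save(c,"s4.png",(230,180,380,300),5)
E
```

```text
t 11.55 p [0.4979 0.3749 0.1762] yaw 175.11 tilt [-0.0001 -0.0001] j [ 37.   29.4  15.   75.6  -0.  -48.1] F [-1.28  0.42 -0.27] T [-0.014  0.009 -0.027] w 0.0108
tool mm [26.2 -0.6  0.2]
rx -0.007
side lock_key [([0.4975, 0.3713, 0.1299], 0.53)]
side lock_key_grip [([0.4994, 0.3767, 0.1953], 0.76)]
side lock_mouth [([0.5002, 0.3739, 0.082], 0.8)]
side lock_key [([0.4986, 0.3744, 0.1328], 0.69)]
side lock_key_grip [([0.4969, 0.3768, 0.1944], 0.54)]
side lock_mouth [([0.4945, 0.3748, 0.082], 0.9)]
top lock_key [([0.5013, 0.3797, 0.1296], 0.67)]
top lock_key_grip [([0.4988, 0.3775, 0.1862], 0.58)]
top lock_mouth [([0.5023, 0.376, 0.0844], 0.61)]
top lock_key [([0.4999, 0.3757, 0.0857], 0.68), ([0.5004, 0.3801, 0.129], 0.49)]
top lock_key_grip [([0.5029, 0.3756, 0.1858], 0.7)]
top lock_mouth [([0.5003, 0.3745, 0.0844], 0.83), ([0.6308, -0.0742, 0.0004], 0.61)]
```

View pics/s4.png

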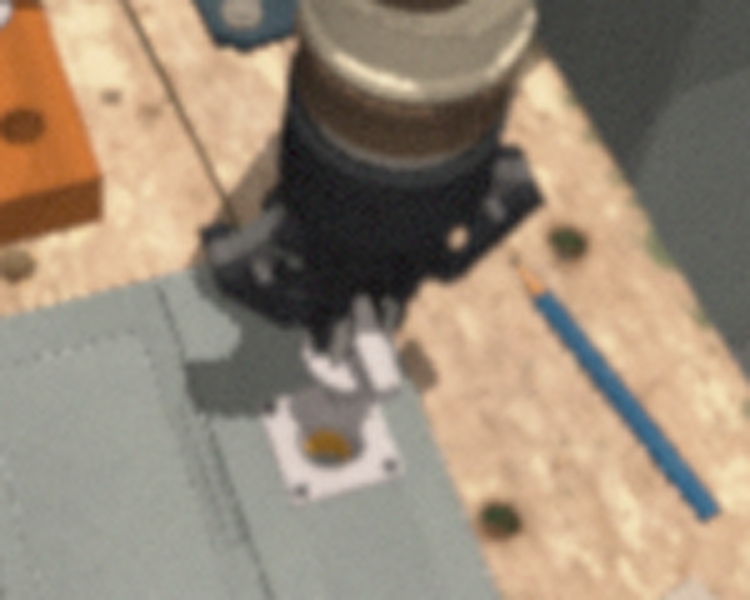

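Emit:
{"fn": "play_rows", "kwargs": {"plan": [[10,0.6,-0.2,0,0,0,1],[12,0,0,0,0,0,1],[12,0,0,0,0,0,1],[6,0,0,0,0,0,1],[4,0,0,0,0,0,1],[2,0,0,0,0,0,1],[0,0,0,0,0,0,1],[0,0,0,0,0,0,1]]}}

```text
clock: 13.02
eef_pos: [0.4976, 0.375, 0.1307]
tool_rot: [-0.479, 0.52, 0.479, 0.521]
ft_force: [0.4, 0.3, -1.4]
grip_width: 0.0112
```

```bash
python3 - <<'E'
from h import *
st((.4985,.375,.116))
for n in("side","top"):
    c=camera(n)
    for t in("lock_key","lock_key_grip","lock_mouth"): print(n,t,[(np.round(x["centre"],4).tolist(),round(x["confidence"],2)) for x in pinpoint(t,c)])
    if n=="side": save(c,"s5.png",(250,220,330,280),9)
E
```

```text
t 13.02 p [0.4976 0.375  0.1307] yaw 175.21 tilt [0.0006 0.0005] j [ 37.   30.9  10.5  69.6   0.  -48.2] F [ 0.43  0.32 -1.43] T [-0.005 -0.002 -0.046] w 0.0112
tool mm [14.7 -0.9  0.1]
side lock_key [([0.4981, 0.3747, 0.0863], 0.56)]
side lock_key_grip [([0.4968, 0.3757, 0.1495], 0.77)]
side lock_mouth [([0.4934, 0.3733, 0.0832], 0.93)]
top lock_key [([0.4996, 0.3798, 0.0811], 0.5)]
top lock_key_grip [([0.5004, 0.3754, 0.1436], 0.53)]
top lock_mouth [([0.5025, 0.377, 0.1417], 0.72), ([0.5026, 0.3762, 0.0857], 0.56)]
```

View pics/s5.png

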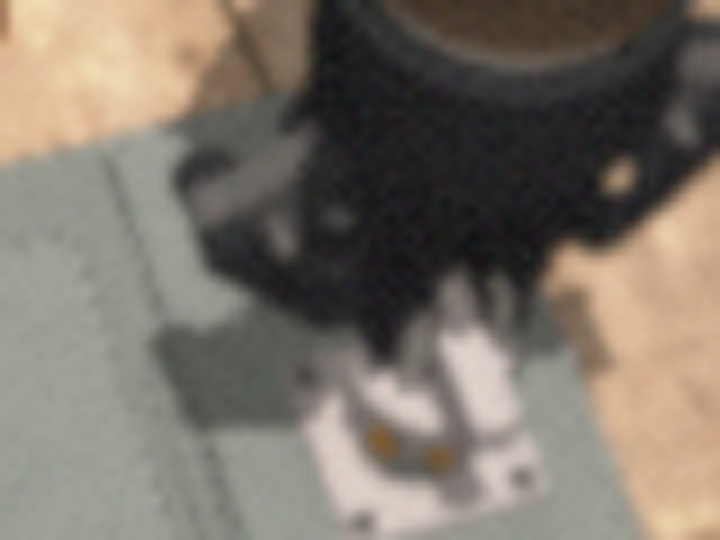

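Emit:
{"fn": "play_rows", "kwargs": {"plan": [[1.5,0,0,0,0,0,1],[1.5,0,0,0,0,0,1],[1.5,0,0,0,0,0,1],[1.5,0,0,0,0,0,1],[0,0,0,0,0,0,1]]}}

```text
clock: 13.83
eef_pos: [0.4971, 0.3746, 0.1237]
tool_rot: [-0.479, 0.521, 0.479, 0.52]
ft_force: [0.1, -0.6, -1.7]
grip_width: 0.0109
```

```bash
python3 -c "
from h import *
st((.4985,.375,.116))"
```

```text
t 13.83 p [0.4971 0.3746 0.1237] yaw 175.21 tilt [-0.0008 -0.0006] j [ 37.   31.1   9.9  68.8   0.  -48.2] F [ 0.15 -0.58 -1.73] T [-0.017  0.033  0.003] w 0.0109
tool mm [ 7.7 -1.4  0.6]
```

Emit:
{"fn": "play_rows", "kwargs": {"plan": [[1,0,0,0,0,0,1],[1,0,0,0,0,0,1],[0,0,0,0,0,0,1]]}}

```text
clock: 14.08
eef_pos: [0.4974, 0.3747, 0.1222]
tool_rot: [-0.479, 0.52, 0.479, 0.52]
ft_force: [0.0, 0.3, -0.7]
grip_width: 0.0108
```

```bash
python3 -c "
from h import *
st((.4985,.375,.116))"
```

```text
t 14.08 p [0.4974 0.3747 0.1222] yaw 175.21 tilt [ 0.0001 -0.0001] j [ 37.   31.2   9.8  68.6  -0.  -48.2] F [ 0.02  0.33 -0.74] T [-0.02  -0.094 -0.039] w 0.0108
tool mm [ 6.2 -1.1  0.4]
```

Emit:
{"fn": "play_rows", "kwargs": {"plan": [[1,0,0,0,0,0,1],[1,0,0,0,0,0,1],[0,0,0,0,0,0,1]]}}

```text
clock: 14.33
eef_pos: [0.4976, 0.3747, 0.1202]
tool_rot: [-0.479, 0.52, 0.479, 0.521]
ft_force: [1.0, -0.2, -0.8]
grip_width: 0.0108
```

```bash
python3 -c "
from h import *
st((.4985,.375,.116))"
```

```text
t 14.33 p [0.4976 0.3747 0.1202] yaw 175.2 tilt [ 0.0005 -0.0001] j [ 37.   31.3   9.6  68.3  -0.  -48.2] F [ 1.02 -0.15 -0.8 ] T [-0.064 -0.193 -0.031] w 0.0108
tool mm [ 4.2 -0.9  0.4]
```

Emit:
{"fn": "play_rows", "kwargs": {"plan": [[0,-0.7,0,0,0,0,1],[1,0,0,0,0,0,1],[1,0,0,0,0,0,1],[0,0,0,0,0,0,1]]}}

```text
clock: 14.67
eef_pos: [0.4979, 0.3746, 0.118]
tool_rot: [-0.479, 0.521, 0.479, 0.52]
ft_force: [-0.1, -0.1, -2.1]
grip_width: 0.011
```

```bash
python3 -c "
from h import *
st((.4985,.375,.116))"
```

```text
t 14.67 p [0.4979 0.3746 0.118 ] yaw 175.21 tilt [-0.0003 -0.0002] j [ 37.   31.4   9.5  68.1   0.  -48.3] F [-0.09 -0.07 -2.15] T [ 0.004 -0.081  0.026] w 0.011
tool mm [ 2.  -0.5  0.4]
```

Emit:
{"fn": "play_rows", "kwargs": {"plan": [[1,0,0,0,0,0,1],[1,0,0,0,0,0,1],[0,0,0,0,0,0,1]]}}

```text
clock: 14.92
eef_pos: [0.4981, 0.3747, 0.1162]
tool_rot: [-0.479, 0.52, 0.479, 0.52]
ft_force: [0.0, 0.1, -1.1]
grip_width: 0.0111
```

```bash
python3 -c "
from h import *
st((.4985,.375,.116))"
```

```text
t 14.92 p [0.4981 0.3747 0.1162] yaw 175.21 tilt [-0. -0.] j [ 37.   31.5   9.3  67.8  -0.  -48.3] F [ 0.04  0.05 -1.12] T [-0.082 -0.047 -0.021] w 0.0111
tool mm [ 0.2 -0.4  0.4]
```

Emit:
{"fn": "play_rows", "kwargs": {"plan": [[1,0,0,0,0,0,1],[0.5,0,0,0,0,0,1],[0,0,0,0,0,0,1]]}}

```text
clock: 15.17
eef_pos: [0.4981, 0.3748, 0.1153]
tool_rot: [-0.479, 0.52, 0.479, 0.521]
ft_force: [0.3, -0.9, 1.8]
grip_width: 0.0108
```

```bash
python3 -c "
from h import *
st((.4985,.375,.116))"
```

```text
t 15.17 p [0.4981 0.3748 0.1153] yaw 175.21 tilt [0.0005 0.0003] j [ 37.   31.5   9.2  67.7  -0.  -48.3] F [ 0.33 -0.85  1.79] T [-0.202  0.215  0.027] w 0.0108
tool mm [-0.7 -0.3  0.3]
```

Emit:
{"fn": "play_rows", "kwargs": {"plan": [[0.7,0,0,0,0,0,1],[0,0,0,0.035,0,0,1],[0,0,0,0.035,0,0,1],[0,0,0,0.035,0,0,1],[0,0,0,0.035,0,0,1],[0,0,0,0,0,0,1]]}}

```text
clock: 15.67
eef_pos: [0.4983, 0.375, 0.1147]
tool_rot: [-0.441, 0.552, 0.441, 0.553]
ft_force: [-0.6, -1.3, 3.0]
grip_width: 0.0111
```

```bash
python3 -c "
from h import *
st((.4985,.375,.116))"
```

```text
t 15.67 p [0.4983 0.375  0.1147] yaw 167.16 tilt [0.0008 0.0008] j [ 37.   31.6   9.2  67.6   0.  -40.2] F [-0.61 -1.31  3.02] T [-0.03   0.089  0.045] w 0.0111
tool mm [-1.3 -0.2  0.1]
```

Emit:
{"fn": "play_rows", "kwargs": {"plan": [[0,0,0,0.035,0,0,1],[0,0,0,0.035,0,0,1],[0,0,0,0.035,0,0,1],[0,0,0,0,0,0,1]]}}

```text
clock: 16.0
eef_pos: [0.4981, 0.375, 0.1145]
tool_rot: [-0.411, 0.575, 0.412, 0.575]
ft_force: [0.2, -0.7, 3.0]
grip_width: 0.0109
```

Emit:
{"fn": "play_rows", "kwargs": {"plan": [[0,0,0,0.035,0,0,1],[0,0,0,0.035,0,0,1],[0,0,0,0.035,0,0,1],[0,0,0,0,0,0,1]]}}

```text
clock: 16.33
eef_pos: [0.4979, 0.3745, 0.1134]
tool_rot: [-0.381, 0.596, 0.381, 0.595]
ft_force: [0.2, 0.1, -1.1]
grip_width: 0.0111
```

```bash
python3 -c "
from h import *
st((.4985,.375,.116))"
```

```text
t 16.33 p [0.4979 0.3745 0.1134] yaw 155.2 tilt [-0.0006 -0.0005] j [ 37.   31.6   9.1  67.5  -0.  -28.2] F [ 0.16  0.1  -1.07] T [-0.033 -0.103  0.012] w 0.0111
tool mm [-2.6 -0.3  0.7]
```

Emit:
{"fn": "play_rows", "kwargs": {"plan": [[1,0,0,0,0,0,1],[1,0,0,0,0,0,1],[1,0,0,0,0,0,1],[0,0,0,0,0,0,1]]}}

```text
clock: 16.67
eef_pos: [0.4979, 0.3745, 0.1105]
tool_rot: [-0.381, 0.596, 0.381, 0.596]
ft_force: [1.2, 0.1, -1.1]
grip_width: 0.0111
```

```bash
python3 -c "
from h import *
st((.4981,.3747,.097))"
```

```text
t 16.67 p [0.4979 0.3745 0.1105] yaw 155.19 tilt [-0.0005 -0.0005] j [ 37.   31.8   8.9  67.2  -0.  -28.2] F [ 1.2   0.13 -1.07] T [-0.    -0.114 -0.018] w 0.0111
tool mm [13.5 -0.1  0.2]
```

Sliding in freely; continue.

Emit:
{"fn": "play_rows", "kwargs": {"plan": [[1,0,0,0,0,0,1],[1,0,0,0,0,0,1],[1,0,0,0,0,0,1],[1,0,0,0,0,0,1],[1,0,0,0,0,0,1],[0,0,0,0,0,0,1]]}}

```text
clock: 17.17
eef_pos: [0.498, 0.3746, 0.1058]
tool_rot: [-0.381, 0.596, 0.381, 0.596]
ft_force: [-0.4, 0.3, -1.1]
grip_width: 0.0107
```

```bash
python3 -c "
from h import *
st((.4981,.3747,.097))"
```

```text
t 17.17 p [0.498  0.3746 0.1058] yaw 155.16 tilt [-0.0002 -0.0002] j [ 37.   32.    8.5  66.6  -0.  -28.2] F [-0.41  0.31 -1.12] T [-0.026 -0.056 -0.039] w 0.0107
tool mm [ 8.8 -0.1  0.1]
```

Emit:
{"fn": "play_rows", "kwargs": {"plan": [[1,0,0,0,0,0,1],[1,0,0,0,0,0,1],[1,0,0,0,0,0,1],[1,0,0,0,0,0,1],[1,0,0,0,0,0,1],[1,0,0,0,0,0,1],[0,0,0,0,0,0,1]]}}

```text
clock: 17.75
eef_pos: [0.498, 0.3746, 0.0998]
tool_rot: [-0.381, 0.596, 0.381, 0.596]
ft_force: [0.0, -0.3, -1.3]
grip_width: 0.0109
```

```bash
python3 -c "
from h import *
st((.4981,.3747,.097))"
```

```text
t 17.75 p [0.498  0.3746 0.0998] yaw 155.16 tilt [-0.0002 -0.0002] j [ 37.   32.2   8.   65.8  -0.  -28.2] F [ 0.04 -0.27 -1.27] T [-0.028 -0.023 -0.067] w 0.0109
tool mm [ 2.8 -0.1  0.1]
```

Emit:
{"fn": "play_rows", "kwargs": {"plan": [[0.7,0,0,0,0,0,1],[0.7,0,0,0,0,0,1],[0.6,0,0,0,0,0,1],[0,0,0,0,0,0,1]]}}

```text
clock: 18.08
eef_pos: [0.498, 0.3747, 0.098]
tool_rot: [-0.381, 0.596, 0.381, 0.596]
ft_force: [0.1, -0.7, -1.5]
grip_width: 0.011
```

```bash
python3 -c "
from h import *
st((.4981,.3747,.097))"
```

```text
t 18.08 p [0.498  0.3747 0.098 ] yaw 155.16 tilt [-0.0001 -0.0001] j [ 37.   32.3   7.9  65.6  -0.  -28.2] F [ 0.07 -0.67 -1.54] T [ 0.007 -0.117  0.003] w 0.011
tool mm [ 1.  -0.1  0.1]
```

Emit:
{"fn": "play_rows", "kwargs": {"plan": [[0.5,0,0,0,0,0,1],[0.5,0,0,0,0,0,1],[0.3,0,0,0,0,0,1],[0,0,0,0,0,0,1]]}}

```text
clock: 18.42
eef_pos: [0.4981, 0.3747, 0.0971]
tool_rot: [-0.381, 0.596, 0.381, 0.596]
ft_force: [-0.9, -0.9, 1.0]
grip_width: 0.0111
```

```bash
python3 -c "
from h import *
st((.4981,.3747,.097))"
```

```text
t 18.42 p [0.4981 0.3747 0.0971] yaw 155.15 tilt [0.0002 0.0002] j [ 37.   32.3   7.8  65.4   0.  -28.2] F [-0.86 -0.94  1.05] T [-0.154  0.112  0.018] w 0.0111
tool mm [ 0.1 -0.  -0. ]
```

Emit:
{"fn": "play_rows", "kwargs": {"plan": [[0.4,0,0,0,0,0,1],[0.3,0,0,0,0,0,1],[0,0,0,0,0,0,1]]}}

```text
clock: 18.67
eef_pos: [0.4981, 0.3747, 0.0971]
tool_rot: [-0.381, 0.596, 0.381, 0.596]
ft_force: [-1.1, -1.2, 4.9]
grip_width: 0.0108
```

```bash
python3 -c "
from h import *
st((.4981,.3747,.097))
c=camera('top')
for n in('side','top'):
  c=camera(n); print([(x['centre'],x['confidence']) for x in pinpoint('lock_key_grip',c)])
save(camera('side'),'s6.png',(250,220,330,280),9)"
```

```text
t 18.67 p [0.4981 0.3747 0.0971] yaw 155.16 tilt [0.0006 0.0005] j [ 37.   32.3   7.7  65.4  -0.  -28.2] F [-1.06 -1.18  4.91] T [-0.356  0.367 -0.022] w 0.0108
tool mm [ 0.1 -0.  -0. ]
[([0.4972, 0.3734, 0.1157], 0.59)]
[([0.499, 0.3755, 0.1097], 0.39)]
```

View pics/s6.png

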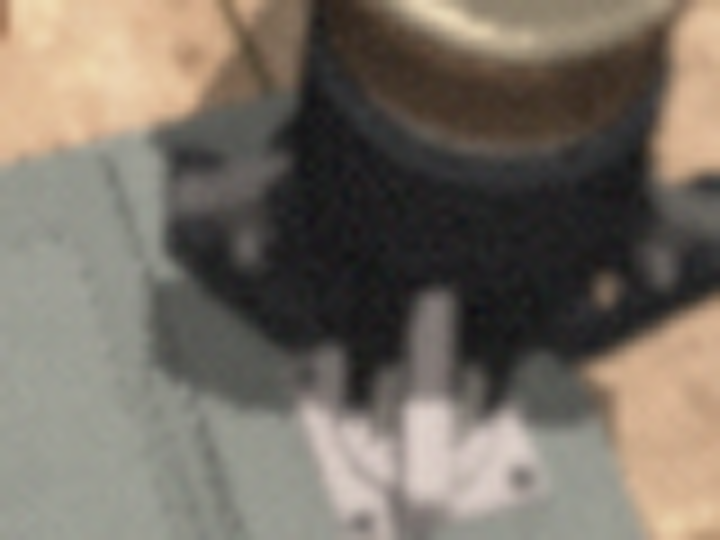

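Emit:
{"fn": "play_rows", "kwargs": {"plan": [[-0.5,0,0,0,0,0,1],[0,0,0,0.05,0,0,1],[0,0,0,0.05,0,0,1],[0,0,0,0.05,0,0,1],[0,0,0,0.05,0,0,1],[0,0,0,0.05,0,0,1],[0,0,0,0.05,0,0,1],[0,0,0,0,0,0,1]]}}

```text
clock: 19.63
eef_pos: [0.4981, 0.3748, 0.0971]
tool_rot: [-0.287, 0.646, 0.287, 0.646]
ft_force: [-2.1, -0.7, 4.2]
grip_width: 0.0109
```

```bash
python3 -c "
from h import *
st((.4981,.3747,.097))"
```

```text
t 19.63 p [0.4981 0.3748 0.0971] yaw 137.95 tilt [0.0003 0.0003] j [ 37.   32.3   7.8  65.4   0.  -11. ] F [-2.13 -0.7   4.21] T [-0.278  0.387  0.093] w 0.0109
tool mm [ 0.1 -0.1 -0.1]
```

Tz ≈ 0.09 N·m: the socket is turning as specified. Continue.

Emit:
{"fn": "play_rows", "kwargs": {"plan": [[0,0,0,0.05,0,0,1],[0,0,0,0.05,0,0,1],[0,0,0,0.05,0,0,1],[0,0,0,0.05,0,0,1],[0,0,0,0.05,0,0,1],[0,0,0,0.05,0,0,1],[0,0,0,0.05,0,0,1],[0,0,0,0.05,0,0,1],[0,0,0,0.05,0,0,1],[0,0,0,0.05,0,0,1],[0,0,0,0.05,0,0,1],[0,0,0,0.05,0,0,1],[0,0,0,0.05,0,0,1],[0,0,0,0.05,0,0,1],[0,0,0,0.05,0,0,1],[0,0,0,0,0,0,1]]}}

```text
clock: 20.97
eef_pos: [0.4978, 0.3755, 0.0971]
tool_rot: [-0.031, 0.706, 0.032, 0.706]
ft_force: [-2.6, 1.1, 5.0]
grip_width: 0.0104
```

```bash
python3 -c "
from h import *
st((.4981,.3747,.097))
P,u,v=cloud(camera('side'))
m=(abs(P[:,1]-.36)<.08)&(P[:,0]>.54)&(P[:,0]<.65)&(P[:,2]<.16)
for a in np.arange(.54,.65,.02):
  k=m&(P[:,0]>=a)&(P[:,0]<a+.02); print(round(a,2),k.sum(),np.median(P[k][:,2]) if k.any() else 0)"
```

```text
t 20.97 p [0.4978 0.3755 0.0971] yaw 95.07 tilt [-0.0001  0.0016] j [37.  32.3  7.8 65.4  0.1 31.9] F [-2.65  1.08  5.05] T [0.07  0.562 0.09 ] w 0.0104
tool mm [ 0.1 -0.8  0.2]
0.54 615 0.08075473055744276
0.56 635 0.08094392489284019
0.58 637 0.08069723152500918
0.6 654 0.08081010287030566
0.62 667 0.08059674249431403
0.64 384 0.07969953449265227
```

Emit:
{"fn": "play_rows", "kwargs": {"plan": [[0,0,0,0.035,0,0,1],[0,0,0,0.035,0,0,1],[0,0,0,0.035,0,0,1],[0,0,0,0,0,0,1],[0,0,0,0,0,0,1]]}}

```text
clock: 21.43
eef_pos: [0.4979, 0.3755, 0.0971]
tool_rot: [0.006, 0.707, -0.005, 0.707]
ft_force: [-2.8, 1.9, 4.3]
grip_width: 0.0111
```

```bash
cat > lid.py <<'E'
from h import *
st((.4981,.3747,.097))
P,u,v=cloud(camera('side'))
m=(abs(P[:,1]-.36)<.08)&(P[:,2]<.16)
for a in np.arange(.54,.65,.02):
  k=m&(P[:,0]>=a)&(P[:,0]<a+.02); print(round(a,2),k.sum(),np.median(P[k][:,2]).round(4) if k.any() else 0)
E
python3 lid.py
```

```text
t 21.43 p [0.4979 0.3755 0.0971] yaw 89.14 tilt [-0.0001  0.0017] j [37.  32.3  7.8 65.4  0.1 37.9] F [-2.79  1.88  4.34] T [0.312 0.681 0.045] w 0.0111
tool mm [ 0.1 -0.8  0.3]
0.54 496 0.1072
0.56 693 0.104
0.58 686 0.098
0.6 686 0.0923
0.62 685 0.0864
0.64 808 0.0794
```

Emit:
{"fn": "play_rows", "kwargs": {"plan": [[0,0,0,0,0,0,0.6],[0,0,0,0,0,0,0.4],[0,0,0,0,0,0,0.2],[0,0,0,0,0,0,0.2],[0,0,0,0,0,0,0.2],[0,0,0,0,0,0,0.2]]}}

```text
clock: 21.98
eef_pos: [0.4981, 0.3745, 0.0963]
tool_rot: [0.006, 0.707, -0.006, 0.707]
ft_force: [0.1, 0.2, 0.2]
grip_width: 0.0338
```

```bash
python3 lid.py
```

```text
t 21.98 p [0.4981 0.3745 0.0963] yaw 88.98 tilt [-0.0002 -0.0004] j [36.9 32.4  7.7 65.4 -0.  38. ] F [0.14 0.16 0.19] T [-0.015 -0.029 -0.016] w 0.0338
tool mm [-0.7  0.2 -0. ]
0.54 478 0.1082
0.56 708 0.1051
0.58 686 0.099
0.6 688 0.0927
0.62 686 0.0869
0.64 801 0.0799
```

Free of the key with zero force. Retreat straight up, then back toward the base.

Emit:
{"fn": "play_rows", "kwargs": {"plan": [[-4,0,0,0,0,0,0.2],[-6,0,0,0,0,0,0.2],[-8,0,0,0,0,0,0.2],[-10,0,0,0,0,0,0.2],[-15,0,0,0,0,0,0.2],[-20,0,0,0,0,0,0.2],[-20,0,0,0,0,0,0.2],[-20,0,0,0,0,0,0.2],[-20,0,0,0,0,0,0.2],[-10,-30,0,0,0,0,0.2],[0,-35,-5,0,0,0,0.2],[0,-35,-5,0,0,0,0.2],[0,-35,-5,0,0,0,0.2],[0,-35,-5,0,0,0,0.2],[0,-20,0,0,0,0,0.2],[0,0,0,0,0,0,0.2],[0,0,0,0,0,0,0.2]]}}

```text
clock: 23.45
eef_pos: [0.4751, 0.1844, 0.2312]
tool_rot: [0.008, 0.706, -0.007, 0.708]
ft_force: [0.4, 0.6, 0.1]
grip_width: 0.0342
```

```bash
python3 lid.py; python3 - <<'E'
from h import *
for n in("side","top"):
    c=camera(n)
    for t in("lock_key_grip","round_key_grip","hole_saw","pencil","hole_plug"): print(n,t,[(np.round(x["centre"],4).tolist(),round(x["confidence"],2)) for x in pinpoint(t,c)[:1]])
    if n=="side": save(c,"s7.png",(170,130,370,280),4)
    P,u,v=cloud(c); m=(np.hypot(P[:,0]-.498,P[:,1]-.3745)<.04)&(P[:,2]>.108)&(P[:,2]<.14)
    print("bar top z",np.percentile(P[m][:,2],[50,90]),m.sum(),cv2.minAreaRect((P[m][:,:2]*1000).astype(np.float32)))
E
```

```text
t 23.45 p [0.4751 0.1844 0.2312] yaw 88.85 tilt [0.0024 0.0013] j [21.2 14.8  1.6 76.6  0.  22.3] F [0.41 0.55 0.14] T [ 0.007 -0.006  0.008] w 0.0342
tool mm [134.5 190.5  18.8]
0.54 482 0.1082
0.56 698 0.105
0.58 689 0.099
0.6 693 0.0931
0.62 686 0.0867
0.64 806 0.0796
side lock_key_grip [([0.4992, 0.3749, 0.1157], 0.63)]
side round_key_grip [([0.5491, 0.0803, 0.0754], 0.65)]
side hole_saw [([0.3702, 0.2309, -0.0021], 0.73)]
side pencil [([0.3384, 0.365, -0.004], 0.76)]
side hole_plug [([0.629, -0.0709, 0.0022], 0.73)]
bar top z [0.12057324 0.123121  ] 238 ((498.0767822265625, 378.13836669921875), (13.393367767333984, 70.11090850830078), 89.29436492919922)
top lock_key_grip [([0.5007, 0.3778, 0.1084], 0.73)]
top round_key_grip [([0.5502, 0.0783, 0.0692], 0.56)]
top hole_saw []
top pencil [([0.3417, 0.3691, 0.0008], 0.53)]
top hole_plug [([0.6314, -0.0702, 0.0018], 0.71)]
bar top z [0.1219782  0.12402799] 239 ((497.508544921875, 374.7027282714844), (12.735492706298828, 67.32029724121094), 89.51617431640625)
```

View pics/s7.png

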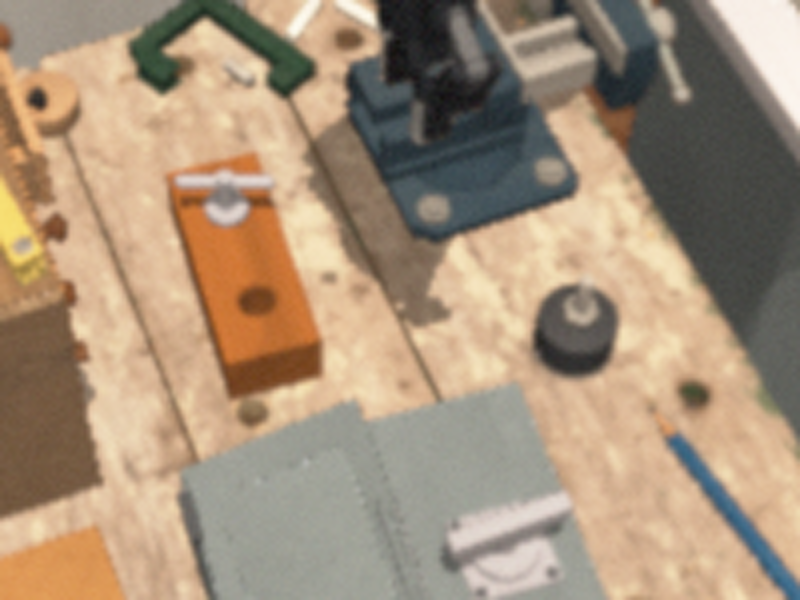

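The key stands home: its bar top is at z ≈ 0.122, as expected. The lid is ajar and everything else is in place, so I'm handing in.

```bash
python3 -c "
from workcell import *
print(job_done())"
```

```text
the job is handed in; nothing more can be done
None
```

The chest is unlocked: the square-shanked key is standing fully home in the lock, and the lid is ajar. I handed the job in at about 24 s on the robot's clock.

- **Finding the socket:** I took the key from the block and lowered it into the bell mouth, correcting the position by force. It rested on the socket rim at about 3 N. I turned it clockwise about 20° under light pressure until the socket rose round it.
- **Seating and turning:** The key then slid down without resistance until the collar stopped it. I turned it clockwise to about 86° from the chest's sides, which took about 0.1 N m. The bolt let go there, and I released the key and moved the arm clear.

**Last checks:**
- **Lid:** its front edge is about 28 mm up, and it had not dropped when I checked again after moving the arm clear.
- **Key height:** the top of the crossbar measured 0.122 m, which is what a fully home key should give.
- **Forces:** the wrist readings I took after each step stayed at about 5 N or less.
- **Surroundings:** the other key, pencil and plug are where they were. In the last top picture the network did not find the hole saw, but the side view shows it in place. Its side-view reading is about 6 mm from the first one, slightly more than the network's usual error.

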